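Slide the chart reading glass past its spring pin

ROBOT

A 7-joint arm with a two-finger parallel gripper is mounted at the origin on the work surface. World frame = base frame: x ahead of the robot, y to its left, z up, the work surface at z = 0. Lengths are in m, angles in rad, forces in N, time in s.
With the tool pointing down it reaches from about 0.4 to 0.875 m from the base axis. Payload 19.3 kg.
Tool frame: the origin (TCP) lies at the very end of the fingers, on their centre line; the grasp point (between the pads) lies 19 mm behind it; z points along the fingers, y is the direction in which the jaws open and shut (so a half turn about z gives the same grasp; the last joint's range is limited). The gripper opens to 85 mm and grips with 20 to 120 N. Pads are 22 mm wide; open, the fingers measure 114 mm over their backs; the gripper's body (76 mm by 85 mm) begins 54 mm behind the grasp point. The pads swing forward as they close: fully open they stand 13 mm farther back than shut.
Start: joints at [-1.344, 0.521, -0.036, 1.599, 0.021, 1.021, -0.113], TCP at [0.183, 0.598, 0.231] pointing down, gripper open.
Joint ranges: [-2.91, 2.91], [-0.3, 2.13], [-1.5, 1.42], [0.17, 2.43], [-1.26, 4.41], [0.16, 1.93], [-2.52, 2.52]. Speed limits (rad/s): [1.89, 1.89, 2.39, 2.39, 3.01, 3.01, 3.01].

INTERFACE

Orientations are given as [roll, pitch, yaw] about the fixed x, y, z axes, in that order (R = Rz(yaw) Ry(pitch) Rx(roll)).
In Python, from workcell import bot gives the robot as it stands.
- The arm moves only by the tool carry_out, never from a script. Its argument "targets" is a list of rows, each a list of 7 numbers: the shift along the tool's x, y, z in mm, then the turn, a rotation vector about the tool's x, y, z in units of 6 degrees (1.0 is 6 degrees), then the closure in counts, from 0 (fully open) to 255 (shut). A call has 1 to 5 rows; each row shifts and turns the commanded pose from where the row before left it, along the tool's axes as they then stand; what a row does not reach is not made up. A row lasts 1/12 s, in which the tool goes at most 41.7 mm and 7.16 degrees, less where a joint would pass 70% of its speed; a pose out of reach is approached as far as the arm can. A call is refused whole if a number of a shift passes 41.7 or a number of a turn 1, either way. A call with a gripper value outside its range is refused whole. The fingers move at their own pace and stop on an object; "force" is the grip in N (left out, the last holds). Time passes only in rows, so rows that do not move let the fingers close. It gives the time, the measured TCP pose, the force and the opening at its end, in the units of the state.
- bot.observe(): the state, without advancing time (a new reading comes with each control period).
- bot.grab_frame(name): name is "side" or "top"; returns a dict with "color" (480x640x3 uint8, red, green, blue), "z_map" (480x640 float32, m along the optical axis (not along the pixel's ray), 0 where there is no reading), "K" (3x3 intrinsics, pixels), "k1" (the pictures are not rectified: a ray, as slopes to the right and down, at radius r is drawn at 1 + k1 r^2 times it, then the intrinsics apply), "cam_to_world" (4x4, takes a point from camera to world coordinates). Camera axes: x right, y down, z forward; pixel columns grow to the right and rows downward; lengths in m; the calibration is good to about 2 mm. A picture is of the moment at which its call begins.
- bot.job_done(): hands the job in, once; it reports no verdict.
The state is a dict: "clock": time; "qpos": joint angles; "qd": joint speeds; "joint_efforts": joint torques, N m; "position": TCP position; "tool_rot": TCP orientation; "force": force on the tool from outside, world axes, zero at the start; "moment": the same for the moment, N m; "grip_width": finger opening in m.
Only numpy, scipy, OpenCV 4.12 (cv2) and the standard library are available. Lean on these libraries where they do the work, as an engineer would, in place of code of your own. Each camera call takes 0.05 s, during which the arm holds its last target. There are 200 camera calls.

TASK

The reading glass on the chart table is locked in its parking place by a spring pin. With the fingertips press the red strip fully down and, keeping it down, push the yellow plate from behind so the carriage goes past the pin right up to its end stop; then take the hand away so the pin springs back up behind it. Push only: do not grasp or lift anything, do not touch the round lens, and leave the other things on the table where they are.

Things in the scene. Friction and masses are not known exactly. Their poses are not given: they have to be found in the camera images.
- track: Fixed aluminium base plate 120 x 280 x 12 mm (x, y, z) carrying the red strip, the carriage and the lens. Origin: centre of its underside, on the table. Its x axis points across, to the side where the lens hangs; its y axis is the direction in which the carriage has to be pushed; z up. A steel end stop stands at the +y end of the carriage's path (x 10 to 60, y 98 to 112, up to z 48 mm), a low parking stop behind the carriage (x 22 to 62, y -70 to -62, up to z 48 mm).
- strip (a joint): How far the red strip is pressed down, m: 0 up (at rest), 0.010 fully down on its stop. Spring: about 3.4 N to start, 7.4 N fully down; it rises again when let go. The brass pin stands on the strip and goes down with it: the carriage can pass only while the strip is more than 0.006 down, so hold it fully down (0.008 or more).
- strip_top (a point): Point on the top face of the red strip, on its centre line, 25 mm behind (-y of the track) the yellow push plate of the parked carriage: a good place to press. The strip is flat and smooth, 50 mm wide (track x -50 to 0), 180 mm long (track y -125 to +55), top face 30 mm above the table at rest and 20 mm when fully down; it runs on under the push plate and beyond, so a fingertip can slide along it all the way with the strip held down. Moves down with the strip.
- pin_tip (a point): Centre of the top of the brass lock pin, 10 mm across, at track x 22, y 20 mm, 34 mm above the table when up, 24 mm when down. Up, it stands in the way of the black saddle, whose underside is 28 mm above the table. It stands beside the red strip (17 mm from the strip's edge to the pin's near side), outside the fingertip's way.
- carriage (a joint): How far the carriage has been pushed along the track's +y, m: 0 against the parking stop, 0.095 against the end stop (the goal). It starts at 0 to 0.012 and is stopped by the pin at 0.015; its black saddle is clear past the pin from 0.085 on. Slides with about 1.5 N of friction and stays where it is left.
- push_plate (a point): Point on the rear face (towards the track's -y) of the upright yellow push plate of the carriage, above the red strip's centre line, 55 mm above the table. The plate is 8 mm thick, reaches from 33 to 77 mm above the table, and spans the whole strip (track x -50 to +62). The black saddle (track x 12 to 62, 60 mm long, top 50 mm above the table) lies ahead of it beside the strip. The plate is to be pushed on this face, not straddled or pinched. Moves with the carriage.
- lens: Round reading lens 102 mm across with a black rim, lying level on an arm of the carriage at track x 145 mm, 35 mm ahead (+y) of the push plate's rear face; origin at the centre of its underside, 52 mm above the table, top 61 mm. Not to be touched.
- eraser: Loose white and blue eraser 24 x 50 x 13 mm beside the track. Origin under its centre. Bystander.
- weight: Loose brass chart weight, 48 mm across, 38 mm high, beside the track. Origin under its centre. Bystander.
- sharpener: Loose green pencil sharpener 30 x 45 x 22 mm behind the track. Origin under its centre. Bystander.
- tin: Loose tin, 74 mm across, 85 mm high. Origin under its centre. Bystander.
- mug: Loose white mug, 80 mm across, 90 mm high. Origin under its centre. Bystander.
- divider: Loose pair of chart dividers, steel and brass, 150 mm long, lying. Origin on the table. Bystander.

How it is judged:
By the outcome, as a careful person would: the job done as asked, in the order asked, and still so for the second after the job is handed in, with the robot touching nothing.
It also fails if it takes over 38 s, if anything falls off the work surface, if the arm or the gripper's body presses on something with over 40 N, if the wrist force passes 120 N, or if a joint passes its speed limit or range.

## Working session

There is one attempt and no reset: what is moved stays moved. The work goes in short steps, Python scripts to look and compute and a tool call to move; the robot and the scene stay as the last step left them, time stands still between calls to the robot, and variables do not carry over. Pictures are saved under pics/ and viewed, about 8 in all and at most 12, crops included, and the job is handed in when it is done.

Besides the shell and the picture viewer there is one more tool, called after ">>>" as a command line: name --pt "numbers of a row" for each row, then --argument value for the rest. carry_out: Moves the arm, as the interface text tells. Its arguments: {"type":"object","properties":{"targets":{"type":"array","items":{"type":"array","items":{"type":"number"}}},"force":{"type":"number"}},"required":["targets"]}

```bash
mkdir -p pics; cat > h.py <<'E'
import numpy as np, cv2
from workcell import bot
def grab(n,name=None):
    f=bot.grab_frame(n)
    if name: cv2.imwrite('pics/'+name,f['color'][:,:,::-1])
    return f
def pts(f):
    K=f['K'];k=f['k1'];v,u=np.mgrid[:480,:640]
    d=np.array([[K[0,0],0,K[0,2]],[0,K[1,1],K[1,2]],[0,0,1.]])
    p=cv2.undistortPoints(np.stack([u,v],-1).reshape(-1,1,2).astype(float),d,np.array([k,0,0,0.])).reshape(480,640,2)
    ray=np.dstack([p,np.ones((480,640))])
    T=f['cam_to_world']
    return (ray*f['z_map'][...,None])@T[:3,:3].T+T[:3,3], ray@T[:3,:3].T, T[:3,3]
E
python3 - <<'E'
from h import *
for n in('top','side'):
    f=grab(n,n+'0.png');print(f['cam_to_world'],f['k1'])
    P,_,_=pts(f);hsv=cv2.cvtColor(f['color'],cv2.COLOR_RGB2HSV);H,S,V=hsv[...,0],hsv[...,1],hsv[...,2]
    for c,m in(('red',((H<6)|(H>174))&(S>150)&(V>60)),('yel',(H>22)&(H<34)&(S>150)&(V>80))):
        m=cv2.morphologyEx(m.astype(np.uint8),cv2.MORPH_OPEN,np.ones((3,3)))
        k,l,s,ce=cv2.connectedComponentsWithStats(m)
        for i in range(1,k):
            if s[i,4]>40:
                q=P[(l==i)&(f['z_map']>0)];print(n,c,s[i],q.mean(0).round(3) if len(q) else 0, cv2.minAreaRect(q[:,:2].astype(np.float32)) if len(q) else 0)
print(bot.observe())
E
```

```text
[[ 0.01585255 -0.99704949  0.07510669  0.48799673]
 [-0.9996611  -0.01735567 -0.01940282 -0.00459594]
 [ 0.0206491  -0.07477365 -0.99698672  1.16714877]
 [ 0.          0.          0.          1.        ]] 0.01123397971018442
top red [39 46 11  6 48] [0.937 0.526 0.05 ] ((0.9378689527511597, 0.5260248780250549), (0.010207545943558216, 0.021520381793379784), 6.504180908203125)
top red [  67   47  573   20 4020] [ 0.937 -0.091  0.05 ] ((0.9380563497543335, -0.09950858354568481), (1.1605396270751953, 0.019596410915255547), 89.86700439453125)
top red [ 161   67  250   31 3942] [ 0.906  0.08  -0.   ] ((0.8994163274765015, 0.04273831844329834), (0.05791787430644035, 0.5257024765014648), 0.03354306519031525)
top red [ 520   77  107  114 7302] [ 0.779 -0.574 -0.   ] ((0.8023995757102966, -0.5648816823959351), (0.2458469718694687, 0.23089419305324554), 0.5011496543884277)
top red [  27  112   62  196 6339] [ 0.646  0.496 -0.   ] ((0.6262856125831604, 0.4965176582336426), (0.4053882658481598, 0.12462686002254486), 5.245128154754639)
top red [290 217  33  33 760] [ 0.574 -0.003  0.03 ] ((0.57889
[... 2918 characters left out ...]
'clock': 0.1, 'qpos': array([-1.34422224,  0.52193462, -0.03634798,  1.59992613,  0.02117736,
        1.02110404, -0.11280503]), 'qd': array([ 3.31139674e-04, -2.42174597e-03,  3.19974630e-04, -7.49220033e-04,
       -1.08298243e-03,  1.46088985e-03, -7.07710052e-06]), 'joint_efforts': array([ 3.39894948e-03, -9.28485417e+01,  1.98399268e+00, -3.70525539e+01,
        1.81179569e-02,  5.45595496e-03,  3.62760591e-05]), 'position': array([0.18270182, 0.597395  , 0.23080429]), 'tool_rot': array([-3.14060496e+00,  3.91863028e-05,  2.84480812e+00]), 'force': array([-0.0344585 , -0.13516879,  0.82137252]), 'moment': array([-0.0342219 , -0.01460904, -0.00170593]), 'grip_width': 0.08542815644624589}
```

View pics/top0.png

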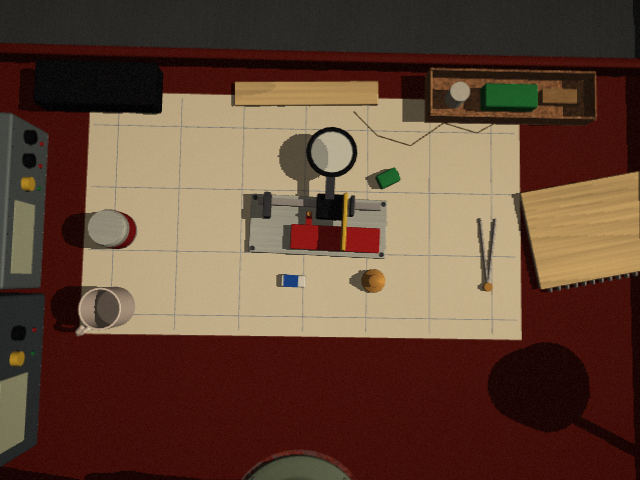

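View pics/side0.png

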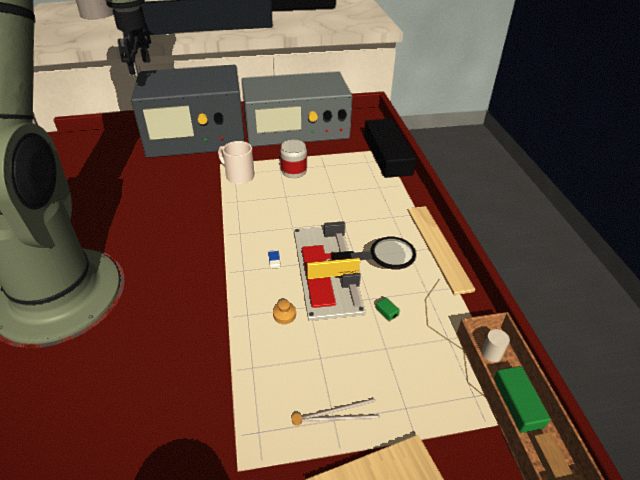

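The top view shows the track around (318,225), +y to image left. The strip runs from (290,237) to (380,240), the yellow plate is at (345,220), the weight at (373,280) and the lens at (332,152). The side view agrees. Next I'll fit the strip and the plate.

```bash
cat >> h.py <<'E'
def fit():
    for n in('top','side'):
        f=grab(n);P,_,_=pts(f);hsv=cv2.cvtColor(f['color'],cv2.COLOR_RGB2HSV);H,S,V=hsv[...,0],hsv[...,1],hsv[...,2]
        box=(P[...,0]>.5)&(P[...,0]<.72)&(P[...,1]>-.22)&(P[...,1]<.12)
        r=box&((H<6)|(H>174))&(S>150)&(V>60)&(P[...,2]>.014)&(P[...,2]<.036)
        r=cv2.morphologyEx(r.astype(np.uint8),cv2.MORPH_OPEN,np.ones((5,5)))>0
        y=box&(H>20)&(H<34)&(S>120)&(V>60)&(P[...,2]>.036)
        y=cv2.morphologyEx(y.astype(np.uint8),cv2.MORPH_OPEN,np.ones((2,2)))>0
        for c,m in(('red',r),('yel',y)):
            q=P[m]
            if len(q)<20: print(n,c,'few');continue
            print(n,c,len(q),'z',np.percentile(q[:,2],[5,50,95]).round(4),'box',np.round(cv2.boxPoints(cv2.minAreaRect(q[:,:2].astype(np.float32))),4).tolist())
    return
E
python3 - <<'E'
from h import *
fit()
E
```

```text
top red 1503 z [0.0262 0.0297 0.0332] box [[0.5388000011444092, -0.15219999849796295], [0.6018999814987183, -0.15539999306201935], [0.6108999848365784, 0.024800000712275505], [0.5478000044822693, 0.027899999171495438]]
top yel 183 z [0.0092 0.0758 0.0799] box [[0.4677000045776367, -0.04800000041723251], [0.6452000141143799, -0.13109999895095825], [0.6654999852180481, -0.0877000018954277], [0.4880000054836273, -0.004600000102072954]]
side red 989 z [0.0283 0.0308 0.0334] box [[0.5406000018119812, -0.15369999408721924], [0.599399983882904, -0.15690000355243683], [0.6093000173568726, 0.024000000208616257], [0.5504999756813049, 0.0272000003606081]]
side yel 779 z [0.0357 0.0584 0.0775] box [[0.33309999108314514, -0.7530999779701233], [0.4339999854564667, -0.7856000065803528], [0.6834999918937683, -0.010900000110268593], [0.5825999975204468, 0.02160000056028366]]
```

```bash
cat >> h.py <<'E'
YH=np.array([-np.sin(np.radians(-2.9)),np.cos(np.radians(-2.9))]);XH=np.array([YH[1],-YH[0]]);C=np.array([.575,-.0645])
def tr(p): # world xy -> track mm
    d=np.asarray(p)[...,:2]-C
    return np.stack([d@XH*1000-25,d@YH*1000-35],-1)
def plate():
    f=grab('side');P,_,_=pts(f);hsv=cv2.cvtColor(f['color'],cv2.COLOR_RGB2HSV);H,S,V=hsv[...,0],hsv[...,1],hsv[...,2]
    t=tr(P);m=(f['z_map']>0)&(np.abs(t[...,0])<70)&(np.abs(t[...,1])<130)&(H>20)&(H<34)&(S>150)&(V>80)&(P[...,2]>.038)&(P[...,2]<.07)
    q=t[m];print('plate',len(q),'y pct',np.percentile(q[:,1],[10,25,50,75,90]).round(1),'x',np.percentile(q[:,0],[1,99]).round(1),'yaw slope',np.polyfit(q[:,0],q[:,1],1))
    return f,P,t
E
python3 - <<'E'
from h import *
f,P,t=plate()
k=bot.observe()['position'];print(k)
for y in(-64,): print(C+XH*0+YH*(y+35)/1000)
E
```

```text
plate 508 y pct [-54.1 -53.4 -52.5 -51.6 -50.7] x [-51.5  56. ] yaw slope [ 1.33250967e-02 -5.24567138e+01]
[0.18277643 0.59752306 0.2310417 ]
[ 0.5735328  -0.09346286]
```

```bash
cat >> h.py <<'E'
from scipy.spatial.transform import Rotation as R
def plan(tx,ty,z,n,yaw=np.radians(87.1)):
    """tool-frame rows to track-frame target (mm), straight line"""
    s=bot.observe();p=s['position'];g=C+XH*(tx+25)/1000+YH*(ty+35)/1000;d=(np.array([*g,z])-p)*1000
    r=R.from_euler('xyz',s['tool_rot']);e=(r.inv()*R.from_euler('xyz',[np.pi,0,yaw])).as_rotvec()
    print('d',d.round(1),'turn',np.degrees(e).round(1))
    for i in range(n):
        print(np.round(r.inv().apply(d/n),1).tolist(),np.round(np.degrees(e)/6/n,2).tolist()); r=r*R.from_rotvec(e/n)
def st():
    s=bot.observe();print(s['clock'],'track',tr(s['position']).round(1),'z',s['position'][2].round(4),'rot',np.degrees(s['tool_rot']).round(1),'F',s['force'].round(1),'w',s['grip_width'])
E
python3 -c "
from h import *
plan(-25,-78,.16,20)"
```

```text
d [ 390. -705.  -71.] turn [-0.   0.  75.9]
[-29.0, -28.0, 3.6] [-0.0, 0.0, 0.63]
[-30.7, -26.0, 3.6] [-0.0, 0.0, 0.63]
[-32.4, -23.9, 3.6] [-0.0, 0.0, 0.63]
[-33.9, -21.7, 3.6] [-0.0, 0.0, 0.63]
[-35.3, -19.4, 3.6] [-0.0, 0.0, 0.63]
[-36.5, -17.1, 3.6] [-0.0, 0.0, 0.63]
[-37.5, -14.6, 3.6] [-0.0, 0.0, 0.63]
[-38.4, -12.1, 3.6] [-0.0, 0.0, 0.63]
[-39.1, -9.5, 3.6] [-0.0, 0.0, 0.63]
[-39.7, -6.9, 3.6] [-0.0, 0.0, 0.63]
[-40.1, -4.3, 3.6] [-0.0, 0.0, 0.63]
[-40.3, -1.6, 3.6] [-0.0, 0.0, 0.63]
[-40.3, 1.1, 3.6] [-0.0, 0.0, 0.63]
[-40.1, 3.7, 3.6] [-0.0, 0.0, 0.63]
[-39.8, 6.4, 3.6] [-0.0, 0.0, 0.63]
[-39.3, 9.0, 3.6] [-0.0, 0.0, 0.63]
[-38.6, 11.6, 3.6] [-0.0, 0.0, 0.63]
[-37.7, 14.1, 3.6] [-0.0, 0.0, 0.63]
[-36.7, 16.6, 3.6] [-0.0, 0.0, 0.63]
[-35.5, 18.9, 3.6] [-0.0, 0.0, 0.63]
```

>>> carry_out --pt "-29 -28 3.5 0 0 0.63 255" --pt "-30.5 -26 3.5 0 0 0.63 255" --pt "-32.5 -24 3.5 0 0 0.63 255" --pt "-34 -21.5 3.5 0 0 0.63 255" --pt "-35.5 -19.5 3.5 0 0 0.63 255" --force 40

```text
clock: 0.67
position: [0.2811, 0.4197, 0.2137]
tool_rot: [3.141, -0.0, 2.512]
force: [1.4, 1.4, -0.5]
grip_width: 0.0259
```

>>> carry_out --pt "-36.5 -17 3.5 0 0 0.63 255" --pt "-37.5 -14.5 3.5 0 0 0.63 255" --pt "-38.5 -12 3.5 0 0 0.63 255" --pt "-39 -9.5 3.5 0 0 0.63 255" --pt "-39.5 -7 3.5 0 0 0.63 255"

```text
clock: 1.08
position: [0.379, 0.2441, 0.1964]
tool_rot: [3.141, -0.0, 2.182]
force: [1.0, 1.3, -0.0]
grip_width: -0.0002
```

>>> carry_out --pt "-40 -4.5 3.5 0 0 0.63 255" --pt "-40 -1.5 3.5 0 0 0.63 255" --pt "-40 1 3.5 0 0 0.63 255" --pt "-40 3.5 3.5 0 0 0.63 255" --pt "-40 6.5 3.5 0 0 0.63 255"

```text
clock: 1.5
position: [0.4766, 0.0683, 0.1788]
tool_rot: [3.141, -0.0, 1.852]
force: [0.7, 0.9, 0.5]
grip_width: -0.0003
```

>>> carry_out --pt "-39.5 9 3.5 0 0 0.63 255" --pt "-38.5 11.5 3.5 0 0 0.63 255" --pt "-37.5 14 3.5 0 0 0.63 255" --pt "-36.5 16.5 3.5 0 0 0.63 255" --pt "-35.5 19 3.5 0 0 0.63 255"

```text
clock: 1.92
position: [0.5748, -0.1072, 0.1611]
tool_rot: [3.142, -0.0, 1.522]
force: [-0.2, 0.6, 0.3]
grip_width: 0.0001
```

```bash
python3 -c "
from h import *
st();plan(-25,-78,.045,4)"
```

```text
1.9167 track [-23.1 -77.7] z 0.1611 rot [180.   -0.   87.2] F [-0.2  0.6  0.3] w 0.00011936020717628058
d [  -1.9   -0.2 -116.1] turn [ 0.  -0.   0.1]
[-0.1, -0.5, 29.0] [0.0, -0.0, 0.0]
[-0.1, -0.5, 29.0] [0.0, -0.0, 0.0]
[-0.1, -0.5, 29.0] [0.0, -0.0, 0.0]
[-0.1, -0.5, 29.0] [0.0, -0.0, 0.0]
```

>>> carry_out --pt "0 -0.5 29 0 0 0 255" --pt "0 -0.5 29 0 0 0 255" --pt "0 -0.5 29 0 0 0 255" --pt "0 -0.5 25 0 0 0 255" --pt "0 0 4 0 0 0 255"

```text
clock: 2.33
position: [0.57, -0.1049, 0.0416]
tool_rot: [-3.136, -0.0, 1.525]
force: [-0.8, 0.1, -0.7]
grip_width: -0.0001
```

```bash
python3 -c "
from h import *
st();plate()
a=grab('side')['color'][190:340,230:430];b=grab('top')['color'][170:290,230:410]
cv2.imwrite('pics/c1.png',np.vstack([cv2.resize(a,(400,300),interpolation=2),cv2.resize(b,(400,267),interpolation=2)])[:,:,::-1])"
```

```text
2.3333 track [-28.  -75.6] z 0.0416 rot [-179.7   -0.    87.4] F [-0.8  0.1 -0.7] w -0.00012619454907972975
plate 238 y pct [-53.6 -53.  -52.  -51.1 -50.4] x [-51.5  56. ] yaw slope [ 1.90311705e-02 -5.24099127e+01]
```

View pics/c1.png

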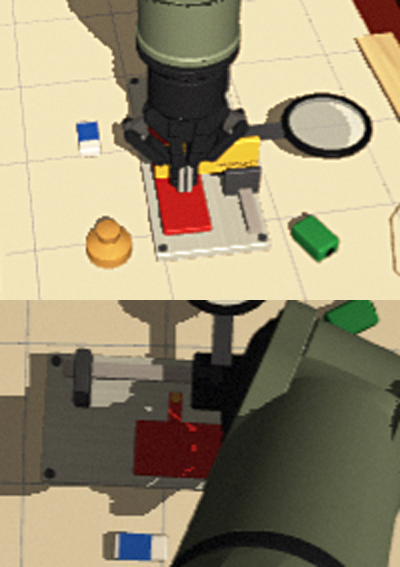

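The fingertips are over the strip, about centred, with the plate ahead of them and nothing touching. Now I'll press down gradually.

>>> carry_out --pt "0 0 4 0 0 0 255" --pt "0 0 4 0 0 0 255" --pt "0 0 4 0 0 0 255" --pt "0 0 4 0 0 0 255" --pt "0 0 4 0 0 0 255"

```text
clock: 2.9
position: [0.5725, -0.1052, 0.0254]
tool_rot: [3.141, 0.0, 1.525]
force: [-0.0, -0.1, 5.4]
grip_width: 0.0001
```

```bash
python3 -c "
from h import *
st()"
```

```text
2.9 track [-25.5 -75.8] z 0.0254 rot [180.    0.   87.4] F [-0.  -0.1  5.4] w 7.089689076101236e-05
```

>>> carry_out --pt "0 0 2 0 0 0 255" --pt "0 0 2 0 0 0 255" --pt "0 0 1.5 0 0 0 255" --pt "0 0 0 0 0 0 255"

```text
clock: 3.23
position: [0.5725, -0.1053, 0.0199]
tool_rot: [3.141, -0.0, 1.525]
force: [0.2, 0.9, 7.0]
grip_width: 0.0001
```

>>> carry_out --pt "0 0 1 0 0 0 255" --pt "0 0 0.5 0 0 0 255" --pt "0 0 0 0 0 0 255"

```text
clock: 3.48
position: [0.5727, -0.1055, 0.0192]
tool_rot: [3.14, -0.0, 1.525]
force: [-4.4, 0.7, 23.5]
grip_width: -0.0002
```

The strip is on its stop: z is 19.2 mm and the force 23 N. Now I'll slide forward.

>>> carry_out --pt "4 0 0 0 0 0 255" --pt "4 0 0 0 0 0 255" --pt "4 0 0 0 0 0 255" --pt "4 0 0 0 0 0 255" --pt "4 0 0 0 0 0 255"

```text
clock: 3.9
position: [0.5741, -0.089, 0.0197]
tool_rot: [3.138, 0.004, 1.522]
force: [-1.8, -17.3, 20.6]
grip_width: -0.0001
```

```bash
python3 -c "
from h import *
st();plate()"
```

```text
3.9 track [-24.7 -59.5] z 0.0197 rot [179.8   0.2  87.2] F [ -1.8 -17.3  20.6] w -0.0001392715189437256
plate 177 y pct [-46.8 -45.9 -44.9 -44.  -43.2] x [-46.5  56.5] yaw slope [  0.08562709 -48.35164469]
```

>>> carry_out --pt "4 0 0 0 0 0 255" --pt "4 0 0 0 0 0 255" --pt "4 0 0 0 0 0 255"

```text
clock: 4.2
position: [0.5748, -0.0773, 0.0198]
tool_rot: [3.138, 0.004, 1.522]
force: [-1.0, -19.5, 22.4]
grip_width: -0.0001
```

```bash
python3 -c "
from h import *
st();plate()"
```

```text
4.2 track [-24.6 -47.7] z 0.0198 rot [179.8   0.2  87.2] F [ -1.  -19.5  22.4] w -0.00013261747701525932
plate 142 y pct [-35.1 -34.2 -33.3 -32.2 -31.6] x [-51.   56.3] yaw slope [  0.06085834 -35.75226179]
```

>>> carry_out --pt "5 0 0 0 0 0 255" --pt "5 0 0 0 0 0 255" --pt "5 0 0 0 0 0 255" --pt "5 0 0 0 0 0 255" --pt "5 0 0 0 0 0 255"

```text
clock: 4.67
position: [0.5761, -0.0524, 0.0199]
tool_rot: [3.138, 0.004, 1.522]
force: [-1.7, -19.4, 23.9]
grip_width: 0.0002
```

>>> carry_out --pt "5 0 0 0 0 0 255" --pt "5 0 0 0 0 0 255" --pt "5 0 0 0 0 0 255" --pt "5 0 0 0 0 0 255" --pt "5 0 0 0 0 0 255"

```text
clock: 5.08
position: [0.5773, -0.0274, 0.0199]
tool_rot: [3.138, 0.004, 1.522]
force: [-0.3, -20.5, 25.9]
grip_width: -0.0003
```

```bash
python3 -c "
from h import *
st();plate()
a=grab('side')['color'][190:340,230:430];b=grab('top')['color'][170:290,230:410]
cv2.imwrite('pics/c2.png',np.vstack([cv2.resize(a,(400,300),interpolation=2),cv2.resize(b,(400,267),interpolation=2)])[:,:,::-1])"
```

```text
5.0833 track [-24.6   2.2] z 0.0199 rot [179.8   0.2  87.2] F [ -0.3 -20.5  25.9] w -0.00031195907221688324
plate 176 y pct [14.5 15.6 16.5 17.5 18.3] x [-51.   55.6] yaw slope [ 0.04048307 14.93728277]
```

View pics/c2.png

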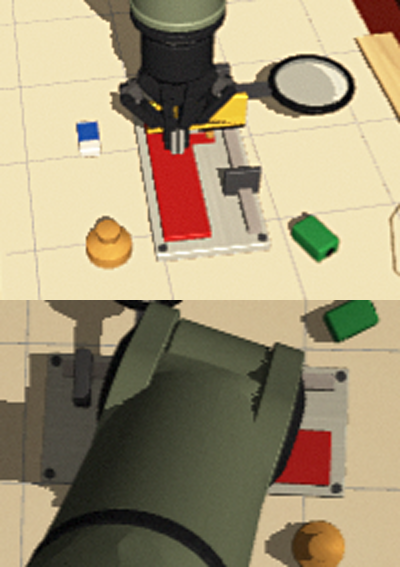

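The carriage is about 69 mm along, with the strip still down and the pin passed. I'll go on to the end stop in smaller steps.

>>> carry_out --pt "3 0 0 0 0 0 255" --pt "3 0 0 0 0 0 255" --pt "3 0 0 0 0 0 255" --pt "3 0 0 0 0 0 255"

```text
clock: 5.57
position: [0.5778, -0.0153, 0.0198]
tool_rot: [3.138, 0.004, 1.522]
force: [-1.3, -20.3, 24.8]
grip_width: 0.0001
```

>>> carry_out --pt "2 0 0 0 0 0 255" --pt "2 0 0 0 0 0 255" --pt "0 0 0 0 0 0 255"

```text
clock: 5.82
position: [0.578, -0.0108, 0.0198]
tool_rot: [3.138, 0.003, 1.523]
force: [-1.5, -16.2, 25.7]
grip_width: 0.0004
```

>>> carry_out --pt "2 0 0 0 0 0 255" --pt "2 0 0 0 0 0 255" --pt "0 0 0 0 0 0 255"

```text
clock: 6.07
position: [0.5781, -0.0071, 0.0198]
tool_rot: [3.138, 0.004, 1.523]
force: [-0.9, -17.7, 24.9]
grip_width: -0.0002
```

>>> carry_out --pt "1.5 0 0 0 0 0 255" --pt "1.5 0 0 0 0 0 255" --pt "0 0 0 0 0 0 255"

```text
clock: 6.32
position: [0.5781, -0.0068, 0.0198]
tool_rot: [3.138, 0.006, 1.521]
force: [-0.3, -33.4, 23.8]
grip_width: 0.0001
```

The TCP has stopped and the force has jumped from 18 to 33 N, so this is the end stop. I'll back off the plate with the strip still down, then lift.

>>> carry_out --pt "-3 0 0 0 0 0 255" --pt "-4 0 0 0 0 0 255" --pt "-4 0 0 0 0 0 255" --pt "-4 0 0 0 0 0 255" --pt "0 0 0 0 0 0 255"

```text
clock: 6.73
position: [0.5781, -0.013, 0.0198]
tool_rot: [3.138, -0.004, 1.527]
force: [0.2, 12.2, 28.3]
grip_width: 0.0002
```

```bash
python3 -c "
from h import *
st();plate()"
```

```text
6.7333 track [-24.5  16.6] z 0.0198 rot [179.8  -0.2  87.5] F [ 0.2 12.2 28.3] w 0.00015023766775091975
plate 138 y pct [35.  35.8 37.1 37.9 38.6] x [-42.  55.] yaw slope [3.04217223e-02 3.56210853e+01]
```

>>> carry_out --pt "-2 0 -3 0 0 0 255" --pt "0 0 -5 0 0 0 255" --pt "0 0 -10 0 0 0 255" --pt "0 0 -25 0 0 0 255" --pt "0 0 -30 0 0 0 255"

```text
clock: 7.2
position: [0.5749, -0.0176, 0.0911]
tool_rot: [-3.138, 0.001, 1.525]
force: [0.4, -0.1, 0.0]
grip_width: -0.0
```

>>> carry_out --pt "0 0 -35 0 0 0 255" --pt "0 0 -40 0 0 0 255" --pt "-20 30 -10 0 0 0 255" --pt "-20 -35 0 0 0 0 255" --pt "-20 -35 0 0 0 0 255"

```text
clock: 7.62
position: [0.5357, -0.0763, 0.1773]
tool_rot: [3.138, 0.001, 1.527]
force: [-1.8, -1.9, -1.7]
grip_width: -0.0002
```

>>> carry_out --pt "-20 -35 0 0 0 0 255" --pt "-20 -35 0 0 0 0 255" --pt "-20 -35 0 0 0 0 255" --pt "-40 0 0 0 0 0 255" --pt "-40 0 0 0 0 0 255"

```text
clock: 8.03
position: [0.4205, -0.2107, 0.177]
tool_rot: [3.141, -0.001, 1.527]
force: [2.3, 0.9, 0.1]
grip_width: -0.0001
```

>>> carry_out --pt "-40 0 0 0 0 0 255" --pt "-40 0 0 0 0 0 255" --pt "-20 0 0 0 0 0 255" --pt "0 0 0 0 0 0 255" --pt "0 0 0 0 0 0 255"

```text
clock: 8.45
position: [0.4168, -0.3114, 0.1763]
tool_rot: [-3.141, 0.0, 1.523]
force: [-0.8, 1.4, 0.4]
grip_width: -0.0001
```

```bash
python3 -c "
from h import *
st();f,P,t=plate();fit()
m=(f['z_map']>0)&(np.hypot(t[...,0]-22,t[...,1]-20)<4);print('pin z',np.percentile(P[m][:,2],[50,90,100]) if m.any() else 0)
a=grab('side')['color'][190:340,230:430];b=grab('top')['color'][110:290,230:410]
cv2.imwrite('pics/c3.png',np.hstack([cv2.resize(a,(400,300),interpolation=2),cv2.resize(b,(300,300),interpolation=2)])[:,:,::-1])"
```

```text
8.45 track [-170.5 -289.6] z 0.1763 rot [-180.     0.    87.2] F [-0.8  1.4  0.4] w -0.00012154356686665576
plate 503 y pct [34.3 35.3 36.4 37.4 38.6] x [-52.7  54.3] yaw slope [1.81715707e-02 3.64633835e+01]
top red 1966 z [0.026  0.0297 0.0333] box [[0.5358999967575073, -0.15000000596046448], [0.6029000282287598, -0.15479999780654907], [0.6157000064849854, 0.023600000888109207], [0.5486999750137329, 0.0284000001847744]]
top yel 187 z [0.0107 0.0749 0.0796] box [[0.5465999841690063, 0.00570000009611249], [0.666100025177002, 0.00279999990016222], [0.6662999987602234, 0.009100000374019146], [0.5467000007629395, 0.01209999993443489]]
side red 1317 z [0.0281 0.0309 0.0333] box [[0.54339998960495, -0.15530000627040863], [0.6092000007629395, -0.15770000219345093], [0.6152999997138977, 0.00860000029206276], [0.5494999885559082, 0.011099999770522118]]
side yel 749 z [0.0346 0.0576 0.0775] box [[0.329800009727478, -0.755299985408783], [0.4339999854564667, -0.7856000065803528], [0.6855000257492065, 0.08150000125169754], [0.5812000036239624, 0.11180000007152557]]
pin z [0.01459842 0.03438507 0.03487905]
```

View pics/c3.png

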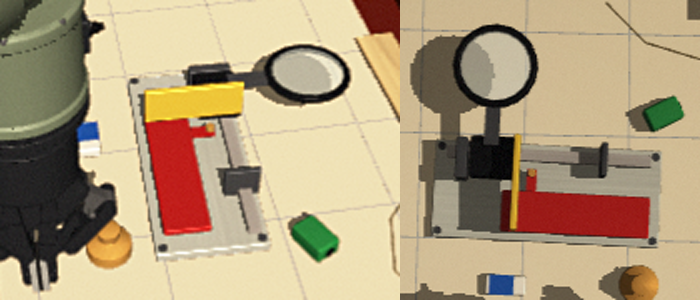

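The saddle sits against the end stop and the strip is up at 30 mm. The brass pin is up at 34 mm behind the carriage, and the eraser, weight and sharpener are where they were. Handing in.

```bash
python3 -c "
from h import *
st();bot.job_done()"
```

```text
8.7 track [-169.5 -287.5] z 0.1764 rot [180.   -0.   87.5] F [-0.  -1.1  0.1] w 7.909164321228491e-05
the job is handed in; nothing more can be done
```

The carriage is at its end stop with the lock pin up behind it, and I handed the job in at 8.7 s; no verdict was reported.

- **What I did:** With the fingers shut I pressed the red strip onto its stop (fingertip at about 20 mm, 20–28 N). I slid along it, pushing the yellow plate until the force jumped to 33 N and the motion stopped. Then I backed off with the strip still held down, lifted, and moved the hand away.
- **Last checks:**
  - The plate moved about 89 mm and the saddle is seen against the end stop. That fits the 95 mm position if the carriage started about 6 mm along.
  - The strip is back up at 30 mm and the pin's top is at 34 mm.
  - The eraser, weight and sharpener look unmoved in the pictures. I did not look at the tin, mug or dividers again, but the hand touched none of them.
- **Disagreements:** With the hand in the way, the camera showed the plate slightly skewed (slope up to 0.09). With the hand away it was back to the starting 0.02, so I put that down to the hand blocking the view.

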